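# Raise the still-life pot to the level of its neighbour

### The job

Press the red mushroom stop fully down and let it spring back, then lift the blue pot off the turntable by its handle and set it down upright on the cork mat. Pile up spacer boards flat in one stack centred on the turntable, choosing them so that the stack's top is level with the top of the white plinth, and stand the pot upright in the middle of the stack, with the boards you do not need lying flat clear of the turntable. Last of all, twist the mushroom head clockwise to its end stop to reset it, and leave the plinth and the other things where they are.

Things in the scene. Friction and masses are not known exactly. Their poses are not given: they have to be found in the camera images.
- turntable: Round display turntable for still-life models, bolted down (its drive is idle: it does not turn in this job), aluminium top 180 mm across, 36 mm high on a black foot. Origin at the centre of its underside, on the table.
- turntable_top (a point): Centre of the turntable's flat top, 36 mm above the table.
- pot: Blue enamel pot, lid fixed shut, about 450 g, 92 mm across at the foot, lid top 82 mm up. Rigid arched handle with a straight black grip bar over the pot's axis: 62 mm long (pot's x), 14 mm wide (y) and thick, its centre 128 mm above the foot, free space under it. Spout towards +x, to 76 mm from the axis. Origin: centre of its underside. Starts on the turntable.
- mat: Square cork mat fixed on the table, 150 x 150 mm, 6 mm thick. Origin at the centre of its underside (top 6 mm higher).
- stop (a joint): How far the red mushroom stop button is pressed down, in m: 0 up, 0.008 fully down. A spring brings it back up when let go; it takes about 1.5 N to start and 5 N to hold it fully down.
- stop_knob (a joint): Turn of the red mushroom head in rad: grows clockwise seen from above, from somewhere in 0 to 0.2 at the start up to a hard stop at 1.2 (reset). Light friction (0.05 N m) holds it where it is left; it can be turned with the button up.
- stop_grip (a point): On the axis of the red mushroom head (52 mm disc), at the top of its upright grip ridge: 44 mm long along this point's x, 14 mm wide (y), 24 mm high (down from the point). It turns with the head. 95 mm above the table with the button up, 87 when pressed. Under the head is a yellow box, 84 x 84 mm, 46 mm high, fixed.
- board10a: Spacer board, pale bare wood, 104 x 104 mm, 10 mm thick, cut right through by two windows, each 60 mm long (x) and 32 mm wide (y), which leave a grip bar across the middle: 60 mm long along its x, 18 mm wide (y), between two 22 mm end strips, about 80 g. Origin at the centre of its underside. Either face may lie up. May be absent.
- board20a: Spacer board, red painted wood, 104 x 104 mm, 20 mm thick, cut right through by two windows, each 60 mm long (x) and 32 mm wide (y), which leave a grip bar across the middle: 60 mm long along its x, 18 mm wide (y), between two 22 mm end strips, about 120 g. Origin at the centre of its underside. Either face may lie up. May be absent.
- board30a: Spacer board, blue painted wood, 104 x 104 mm, 30 mm thick, cut right through by two windows, each 60 mm long (x) and 32 mm wide (y), which leave a grip bar across the middle: 60 mm long along its x, 18 mm wide (y), between two 22 mm end strips, about 160 g. Origin at the centre of its underside. Either face may lie up. May be absent.
- board10b: Spacer board, pale bare wood, 104 x 104 mm, 10 mm thick, cut right through by two windows, each 60 mm long (x) and 32 mm wide (y), which leave a grip bar across the middle: 60 mm long along its x, 18 mm wide (y), between two 22 mm end strips, about 80 g. Origin at the centre of its underside. Either face may lie up. May be absent.
- board20b: Spacer board, red painted wood, 104 x 104 mm, 20 mm thick, cut right through by two windows, each 60 mm long (x) and 32 mm wide (y), which leave a grip bar across the middle: 60 mm long along its x, 18 mm wide (y), between two 22 mm end strips, about 120 g. Origin at the centre of its underside. Either face may lie up. May be absent.
- board20c: Spacer board, red painted wood, 104 x 104 mm, 20 mm thick, cut right through by two windows, each 60 mm long (x) and 32 mm wide (y), which leave a grip bar across the middle: 60 mm long along its x, 18 mm wide (y), between two 22 mm end strips, about 120 g. Origin at the centre of its underside. Either face may lie up. May be absent.
- plinth86: White display plinth, loose, 80 x 80 mm, 86 mm high (50 mm higher than the turntable's top), 900 g. Origin at the centre of its underside. Exactly one of the three white plinths is present; its top is the height to match.
- plinth96: White display plinth, loose, 80 x 80 mm, 96 mm high (60 mm higher than the turntable's top), 900 g. Origin at the centre of its underside. Exactly one of the three white plinths is present; its top is the height to match.
- plinth106: White display plinth, loose, 80 x 80 mm, 106 mm high (70 mm higher than the turntable's top), 900 g. Origin at the centre of its underside. Exactly one of the three white plinths is present; its top is the height to match.
- brush_jar: Green glass jar full of brushes, 72 mm across, about 200 mm high with the brushes. Bystander: leave alone. Origin at the centre of its underside.
- gesso_jar: White jar with yellow cap, 70 mm across, 90 mm high. Bystander: leave alone. Origin at the centre of its underside.
- paint_tin: Steel paint tin with brown label, 80 mm across, 100 mm high. Bystander: leave alone. Origin at the centre of its underside.
Mind the look-alikes: they are no part of the job. What is meant by the pot is not pink, purple or turquoise, and is the larger of those in its own colour.

How it is judged:
On the way, in this order (a step that is already met when the one before it is completed fails the run):
1. the stop is pressed fully down (value of joint stop above 0.0065 m), for 0.1 s.
2. the pot stands released and upright on the cork mat, with the stop let go (horizontal distance between pot and mat below 0.05 m and z of pot in the frame of mat below 0.009 m and value of joint stop below 0.002 m and linear speed of pot below 0.02 m/s and angle between pot's own z axis and vertical below 0.1 rad and contact force between the fingers and pot below 0.1 N), for 0.3 s.
3. the pot stands released on the centred stack of boards, level with the plinth's top (horizontal distance between pot and turntable_top below 0.025 m and z of pot in the frame of plinth86 between 0.081 and 0.091 m and z of pot in the frame of plinth96 between 0.091 and 0.101 m and z of pot in the frame of plinth106 between 0.101 and 0.111 m and linear speed of pot below 0.02 m/s and angle between pot's own z axis and vertical below 0.1 rad and contact force between the fingers and pot below 0.1 N and (horizontal distance between board10a and turntable_top below 0.025 m or horizontal distance between board10a and turntable_top above 0.12 m) and (horizontal distance between board20a and turntable_top below 0.025 m or horizontal distance between board20a and turntable_top above 0.12 m) and (horizontal distance between board30a and turntable_top below 0.025 m or horizontal distance between board30a and turntable_top above 0.12 m) and (horizontal distance between board10b and turntable_top below 0.025 m or horizontal distance between board10b and turntable_top above 0.12 m) and (horizontal distance between board20b and turntable_top below 0.025 m or horizontal distance between board20b and turntable_top above 0.12 m) and (horizontal distance between board20c and turntable_top below 0.025 m or horizontal distance between board20c and turntable_top above 0.12 m) and (angle between board10a's own z axis and vertical below 0.1 rad or angle between board10a's own z axis and vertical above 3.04 rad) and (angle between board20a's own z axis and vertical below 0.1 rad or angle between board20a's own z axis and vertical above 3.04 rad) and (angle between board30a's own z axis and vertical below 0.1 rad or angle between board30a's own z axis and vertical above 3.04 rad) and (angle between board10b's own z axis and vertical below 0.1 rad or angle between board10b's own z axis and vertical above 3.04 rad) and (angle between board20b's own z axis and vertical below 0.1 rad or angle between board20b's own z axis and vertical above 3.04 rad) and (angle between board20c's own z axis and vertical below 0.1 rad or angle between board20c's own z axis and vertical above 3.04 rad)), for 0.5 s.
4. the mushroom head is turned clockwise to its stop (value of joint stop_knob above 1.1 rad), for 0.2 s.
At the end, for the whole second after the job is handed in: Pot upright (0.1 rad), still, released, within 25 mm of the turntable centre, its underside within 5 mm of the plinth top's height; every board flat and within 25 mm of the centre or over 120 mm from it; head turned past 1.1 rad, button up (all of step 3 and value of joint stop_knob above 1.1 rad and value of joint stop below 0.002 m); the robot touches nothing.
It fails at once if the brush jar is moved by more than 30 mm (distance of brush_jar from where it was at the start of the episode above 0.03 m).
It fails at once if the gesso jar is moved by more than 30 mm (distance of gesso_jar from where it was at the start of the episode above 0.03 m).
It fails at once if the paint tin is moved by more than 30 mm (distance of paint_tin from where it was at the start of the episode above 0.03 m).
It fails at once if the white plinth is moved by more than 30 mm (distance of any of plinth86, plinth96, plinth106 from where it was at the start of the episode above 0.03 m).
Of board10a, board20a, board30a, board10b, board20b, board20c only 5 to 6 are there at a start; the rules pass over those that are not, and their reading is None.
Of plinth86, plinth96, plinth106 only 1 to 1 are there at a start; the rules pass over those that are not, and their reading is None.
At some moment in a run one of board10a, board20a, board30a, board10b, board20b, board20c may be knocked a few centimetres aside while the robot is not near it.
It also fails if it takes over 210 s, if anything falls off the work surface, if the arm or the gripper's body presses on something with over 40 N, if the wrist force passes 120 N, or if a joint passes its speed limit or range.

### The arm

A 6-joint arm with a two-finger parallel gripper is mounted at the origin on the work surface. World frame = base frame: x ahead of the robot, y to its left, z up, the work surface at z = 0. Lengths are in m, angles in rad, forces in N, time in s.
With the tool pointing down it reaches from about 0.25 to 0.775 m from the base axis. Payload 4 kg.
Tool frame: the origin (TCP) lies between the finger pads; the fingertips stand 14 mm ahead of it and the grasp point (between the pads) lies 5 mm behind it; z points along the fingers, y is the line along which they close (so a half turn about z gives the same grasp; the last joint's range is limited). The gripper opens to 94 mm and grips with 3 to 60 N. Pads are 16 mm wide; open, the fingers measure 119 mm over their backs; the gripper's body (75 mm by 177 mm) begins 78 mm behind the grasp point.
Start: joints at [1.089, 0.087, 1.371, -0, 1.684, -0.103], TCP at [0.203, 0.511, 0.22] pointing down, gripper open.
Joint ranges: [-3.1, 3.1], [-0.76, 2.03], [0.27, 2.55], [-1.08, 4.22], [0.17, 2.65], [-2.57, 2.57]. Speed limits (rad/s): [2.79, 2.79, 3.14, 3.14, 3.14, 3.14].

### API

Orientations are given as a rotation vector (axis times angle).
In Python, from cell import * gives the robot as it stands. Calls block until the motion is done:
- goto(position, orientation): joint-space move of the TCP to a pose.
- move_straight(position, ori=None, vel=0.15, f_stop=None): straight line of the TCP; ori=None keeps the orientation; vel is the mean speed in m/s. With f_stop (N) it stops when the force on the tool has changed by that much, and returns True; else False.
- move_j(angles): joint-space move.
- move_gripper(opening): opening from 0.0 (shut) to 1.0 (fully open); the grip force is fixed at half the most; returns when the fingers have stopped.
- dwell(seconds).
- ik(position, orientation): joint angles nearest the present ones, or None.
- read_camera(name): name is "side" or "top" or "wrist"; returns a dict with "img" (420x560x3 uint8, red, green, blue), "z_map" (420x560 float32, m along the optical axis (not along the pixel's ray), 0 where there is no reading), "fx", "fy", "cx", "cy" (pixels), "R" (3x3) and "t" (3): a world point X has camera coordinates R X + t; the wrist camera has in their place "tool_from_camera" (4x4, takes a point from camera to tool coordinates, whose origin is the TCP and whose axes are the flange's). Camera axes: x right, y down, z forward; pixel columns grow to the right and rows downward; lengths in m; the calibration is good to about 2 mm. A picture is of the moment at which its call begins: read the wrist's pose just before it.
A pose or a line that the arm cannot do raises PlanningError and nothing moves.
- job_done(): hands the job in; it is judged then, once.
Readings, each from a call of its own:
- current_t(): time.
- current_q(): joint angles.
- current_joint_velocities(): joint speeds.
- current_effort(): joint torques, N m.
- current_ee_pos(): TCP position.
- current_eef_rot(): TCP orientation.
- current_wrist_force(): force on the tool from outside, world axes, zero at the start.
- current_wrist_torque(): the same for the moment, N m.
- current_gripper_width(): opening from 0.0 (shut) to 1.0 (fully open).
- current_gripper_force(): force on a finger pad.
Only numpy, scipy, OpenCV 4.12 (cv2) and the standard library are available. Lean on these libraries where they do the work, as an engineer would, in place of code of your own. Each camera call takes 0.05 s, during which the arm holds its last target. There are 200 camera calls.

## Working session

There is one attempt and no reset: what is moved stays moved. The work goes in short steps, each a Python script; the robot and the scene stay as the last script left them, time stands still between calls to the robot, and variables do not carry over. Pictures are saved under pics/ and viewed, at most 14 in all, crops included, and the job is handed in when it is done.

```bash
ls; mkdir -p pics; python3 - <<'E'
from cell import *
import cv2, numpy as np
for n in ["top","side"]:
    c=read_camera(n); cv2.imwrite(f"pics/{n}0.png",cv2.resize(c["img"][:,:,::-1],(784,588)))
    np.savez(f"{n}0.npz",**c)
    print(n,c["fx"],c["cx"],c["cy"],c["R"],c["t"],(c["z_map"]>0).mean())
print(current_t(),current_eef_rot(),current_ee_pos())
E
```

```text
pics
top 381.35235272205006 277.76871632772855 210.95520014976864 [[ 0.08819434 -0.99610279 -0.00099866]
 [-0.97463216 -0.08608622 -0.20659456]
 [ 0.20570345  0.0191938  -0.97842613]] [-0.00608047  0.56252775  0.891422  ] 0.995969387755102
side 532.5677268795271 279.0518967209703 202.17235762510975 [[-0.99471974 -0.10069574  0.01982418]
 [-0.07771901  0.61294552 -0.78629355]
 [ 0.06702527 -0.78368243 -0.61753498]] [0.55093035 0.07998683 1.34341286] 0.995875850340136
0.1 [-5.91351576e-01 -3.08483749e+00  2.95856589e-03] [0.20317614 0.51059541 0.21844938]
```

View pics/top0.png

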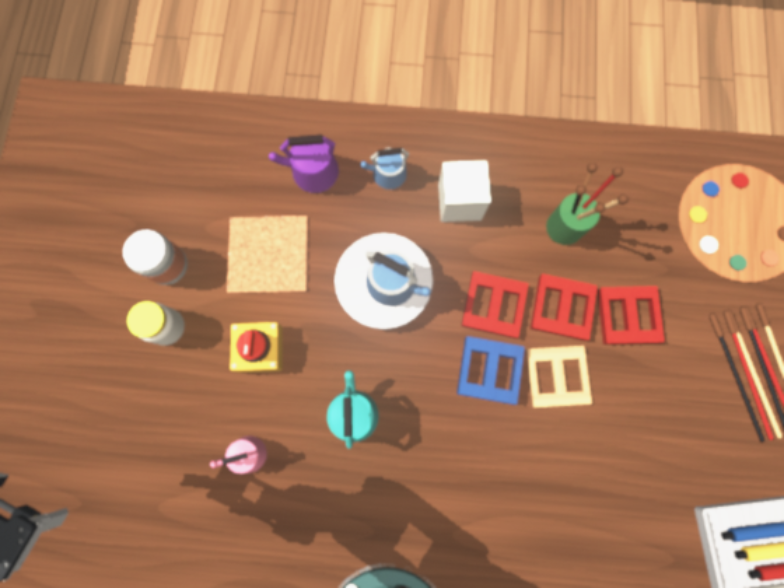

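View pics/side0.png

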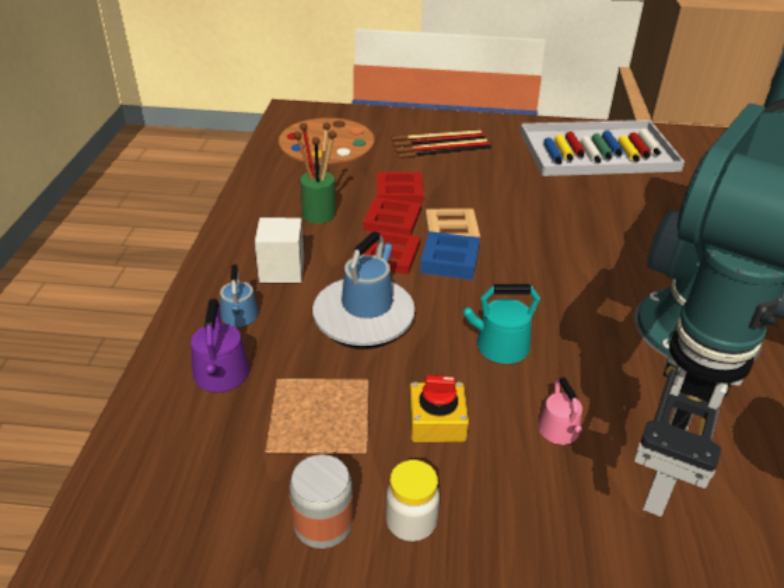

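Pot candidates (top view, 784x588 picture):
- blue large on the turntable (390,275)
- blue small (390,168)
- purple (313,165)
- turquoise (350,415)
- pink (243,457)

I choose the large blue one at (390,275).

Other things seen there: mat (268,254), stop (253,346), plinth (465,190). Boards are three red at (497,304), (565,307) and (632,314), blue 30 at (491,370) and pale 10 at (560,376).

```bash
cat > h.py <<'E'
from cell import *
import cv2, numpy as np
from scipy.spatial.transform import Rotation as Ro
def cloud(c):
    v,u=np.mgrid[0:420,0:560]; z=c["z_map"].astype(float)
    P=np.stack([(u-c["cx"])/c["fx"]*z,(v-c["cy"])/c["fy"]*z,z],-1)
    W=(P-c["t"])@c["R"]; W[z<=0]=np.nan
    return W
HSV={"red":[((0,130,60),(8,255,255)),((172,130,60),(180,255,255))],"blue":[((100,90,40),(122,255,255))],
 "pale":[((12,50,150),(28,170,255))],"yellow":[((24,180,120),(34,255,255))],"dark":[((0,0,0),(180,255,60))],"white":[((0,0,120),(180,40,255))],"any":[((0,0,0),(180,255,255))]}
def mask(c,col):
    h=cv2.cvtColor(c["img"],cv2.COLOR_RGB2HSV); m=0
    for a,b in HSV[col]: m=m|cv2.inRange(h,a,b)
    return m>0
def blobs(c,col,zlo,zhi,minpx=60,box=None,W=None):
    """-> list of dict(pts, ctr, ang of long side, size) of blobs of this colour in the height range"""
    W=cloud(c) if W is None else W
    with np.errstate(invalid="ignore"):
        m=mask(c,col)&(W[...,2]>zlo)&(W[...,2]<zhi)
        if box: m&=(W[...,0]>box[0])&(W[...,0]<box[1])&(W[...,1]>box[2])&(W[...,1]<box[3])
    n,L,S,C=cv2.connectedComponentsWithStats(m.astype(np.uint8))
    out=[]
    for i in range(1,n):
        if S[i,4]<minpx: continue
        p=W[L==i]; r=cv2.minAreaRect((p[:,:2]*1000).astype(np.float32))
        b=cv2.boxPoints(r); e=[b[1]-b[0],b[2]-b[1]]; l=max(e,key=np.linalg.norm)
        out.append(dict(n=S[i,4],px=C[i].round(),ctr=np.array(r[0])/1000,size=np.round(sorted(r[1]),1),ang=np.arctan2(l[1],l[0]),z=np.median(p[:,2]),ztop=np.percentile(p[:,2],97),pts=p))
    return out
def show(bs):
    for b in bs: print("  n",b["n"],"px",b["px"],"ctr",b["ctr"].round(4),"size",b["size"],"ang %.3f z %.4f top %.4f"%(b["ang"]%np.pi,b["z"],b["ztop"]))
def down(a):
    """tool down, closing line (tool y) along world angle a"""
    y=np.array([np.cos(a),np.sin(a),0]); z=np.array([0,0,-1.]); return Ro.from_matrix(np.stack([np.cross(y,z),y,z],1)).as_rotvec()
E
python3 - <<'E'
from h import *
ct=dict(np.load("top0.npz")); cs=dict(np.load("side0.npz"))
for nm,c in (("top",ct),("side",cs)):
    W=cloud(c); print(nm)
    for col,lo,hi in (("red",.014,.028),("blue",.022,.04),("pale",.006,.016),("red",.05,.12),("yellow",.035,.06),("dark",.14,.2),("white",.03,.042),("white",.045,.12),("pale",.003,.009),("blue",.04,.17)):
        print(col,lo); show(blobs(c,col,lo,hi,40,(.15,.8,-.6,.6),W))
    m=W[150:200,:][...,2]; 
E
```

```text
top
red 0.014
  n 1089 px [353. 217.] ctr [ 0.5722 -0.1517] size [104.5 104.8] ang 3.001 z 0.0205 top 0.0236
  n 1125 px [403. 218.] ctr [ 0.5791 -0.2793] size [104.9 106. ] ang 3.016 z 0.0208 top 0.0238
  n 1161 px [451. 224.] ctr [ 0.575  -0.4032] size [105. 108.] ang 1.681 z 0.0208 top 0.0242
blue 0.022
  n 1115 px [351. 264.] ctr [ 0.4485 -0.1485] size [101.7 104.7] ang 1.478 z 0.0307 top 0.0339
  n 142 px [531. 381.] ctr [ 0.2135 -0.5821] size [18.9 37.5] ang 1.749 z 0.0322 top 0.0352
pale 0.006
  n 654 px [506. 169.] ctr [ 0.7315 -0.5503] size [ 99.5 136.9] ang 0.001 z 0.0072 top 0.0105
  n 1569 px [191. 182.] ctr [0.6345 0.2847] size [148.5 149. ] ang 0.113 z 0.0072 top 0.0099
  n 1134 px [399. 268.] ctr [ 0.4514 -0.2746] size [105.  105.5] ang 1.706 z 0.0109 top 0.0143
red 0.05
  n 314 px [180. 246.] ctr [0.4511 0.272 ] size [43.9 47.1] ang 2.044 z 0.0732 top 0.0963
yellow 0.035
dark 0.14
white 0.03
  n 42 px [323. 152.] ctr [ 0.7353 -0.06  ] size [23.5 56.4] ang 1.204 z 0.0360 top 0.0415
  n 2430 px [270. 201.] ctr [0.5955 0.058 ] size [177.1 178. ] ang 2.978 z 0.0364 top 0.
[... 2731 characters left out ...]
 [34.8 65.3] ang 3.141 z 0.0611 top 0.0703
pale 0.003
  n 56 px [243. 109.] ctr [ 0.7346 -0.5581] size [39.6 84.5] ang 1.939 z 0.0054 top 0.0081
  n 95 px [327. 154.] ctr [ 0.4507 -0.3033] size [80.7 90.7] ang 2.882 z 0.0071 top 0.0088
  n 59 px [313. 160.] ctr [ 0.4775 -0.2657] size [44.4 56.3] ang 1.848 z 0.0074 top 0.0089
  n 3319 px [228. 297.] ctr [0.6365 0.2865] size [149.4 155.1] ang 1.678 z 0.0058 top 0.0084
blue 0.04
  n 51 px [276. 180.] ctr [ 0.5658 -0.0089] size [12.3 26.6] ang 1.672 z 0.1113 top 0.1205
  n 251 px [264. 191.] ctr [0.5867 0.0454] size [45.9 62.6] ang 1.678 z 0.1146 top 0.1183
  n 791 px [262. 212.] ctr [0.5906 0.0731] size [41.4 84.2] ang 0.039 z 0.0746 top 0.1061
```

```bash
python3 - <<'E'
import numpy as np,cv2
a=np.load("top0.npz")["img"][150:250,220:340,::-1];b=np.load("side0.npz")["img"][150:320,200:360,::-1]
cv2.imwrite("pics/crop0.png",np.hstack([cv2.resize(a,(480,400)),cv2.resize(b,(320,400))[:, :]]))
E
```

```text
(no output)
```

View pics/crop0.png

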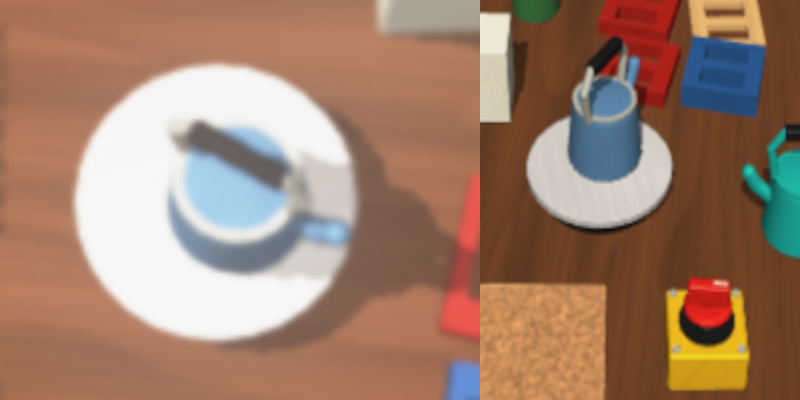

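The crop confirms the large blue pot on the turntable: grip bar about (240,155) in the left part, spout at (330,230). The plinth is 96 mm, so the stack is 30 + 20 + 10. Next I locate the ridge and press.

```bash
python3 - <<'E'
from h import *
for n in("top","side"):
    c=dict(np.load(n+"0.npz")); bx=(.38,.52,.2,.34)
    show(blobs(c,"red",.088,.1,10,bx)); show(blobs(c,"any",.04,.052,40,bx)); 
    show(blobs(c,"any",.16,.18,20,(.5,.7,-.05,.15)))
for p,a in (((.452,.276,.2),0),((.59,.05,.25),-.43),((.572,-.152,.02),1.5),((.635,.285,.13),-.43),((.45,-.15,.02),1.5)):
    q=ik(p,down(a)); q2=ik(p,down(a+np.pi)); print(p,None if q is None else np.round(q,2),None if q2 is None else np.round(q2,2))
E
```

```text
n 84 px [176. 244.] ctr [0.4522 0.2748] size [14.8 40.9] ang 3.141 z 0.0948 top 0.0976
  n 767 px [183. 247.] ctr [0.4537 0.2746] size [83.1 84.9] ang 1.665 z 0.0465 top 0.0510
  n 214 px [279. 188.] ctr [0.5907 0.0424] size [14.5 78.1] ang 1.119 z 0.1702 top 0.1737
  n 127 px [314. 272.] ctr [0.4539 0.2794] size [17.8 43.6] ang 0.079 z 0.0936 top 0.0968
  n 831 px [313. 291.] ctr [0.4537 0.278 ] size [84.3 87.3] ang 1.695 z 0.0460 top 0.0512
  n 152 px [262. 174.] ctr [0.5928 0.0501] size [15.8 69.4] ang 1.167 z 0.1688 top 0.1724
(0.452, 0.276, 0.2) [ 0.44  0.05  1.45 -0.    1.64  0.44] None
(0.59, 0.05, 0.25) [-0.01  0.18  1.21  0.    1.75  0.42] None
(0.572, -0.152, 0.02) [-0.36  0.3   1.53  0.    1.31 -1.86] [-0.36  0.3   1.53 -0.    1.31  1.29]
(0.635, 0.285, 0.13) [0.34 0.44 1.11 0.   1.59 0.77] [ 0.34  0.44  1.11 -0.    1.59 -2.37]
(0.45, -0.15, 0.02) [-0.44  0.05  1.82  0.    1.27 -1.94] [-0.44  0.05  1.82 -0.    1.27  1.2 ]
```

```bash
python3 - <<'E'
from h import *
move_gripper(0.0)
goto((.453,.276,.16),down(0))
print(move_straight((.453,.276,.120),vel=.1), current_wrist_force())
print(move_straight((.453,.276,.098),vel=.02,f_stop=14), current_ee_pos(),current_wrist_force())
dwell(.4); print(current_ee_pos(),current_wrist_force())
E
```

```text
False [ 0.30090107 -0.58829798  0.62021472]
True [0.45314583 0.27603038 0.10138559] [-0.74547799 -0.79927698  4.08633757]
[0.45313936 0.27602137 0.10123263] [-0.70887718 -0.83586027  5.57231502]
```

```bash
python3 - <<'E'
from h import *
move_straight((.453,.276,.0998),vel=.01,f_stop=15); dwell(.3); print(current_ee_pos(),current_wrist_force())
move_straight((.453,.276,.22),vel=.15)
a=1.145-np.pi/2
p=np.array([.592,.048]); move_gripper(.55)
goto((*p,.24),down(a)); 
print(move_straight((*p,.160),vel=.12,f_stop=10)); move_gripper(0.0)
print(current_gripper_width()*94,current_gripper_force())
move_straight((*p,.25),vel=.12); print(current_wrist_force(),current_gripper_width()*94)
m=np.array([.635,.286])
move_straight((*m,.25),vel=.2)
print(move_straight((*m,.1315),vel=.08,f_stop=6),current_ee_pos(),current_wrist_force())
E
```

```text
[0.4532554  0.27611384 0.10117401] [-1.25758871 -0.65268177  8.12971677]
False
13.408377377436063 29.982547760009766
[ 0.23378322  0.01257706 -4.83023685] 13.472136029623886
False [0.6354032  0.28617152 0.13244022] [ 0.17723321  0.23301338 -5.52501342]
```

```bash
python3 - <<'E'
from h import *
print(move_straight((.635,.286,.1275),vel=.02,f_stop=3),current_ee_pos(),current_wrist_force())
move_gripper(.55); dwell(.5)
move_straight((.635,.286,.25),vel=.15)
goto((.32,.35,.3),down(0)); 
c=read_camera("top"); cs=read_camera("side"); cv2.imwrite("pics/s1.png",cs["img"][:,:,::-1])
for col,lo,hi in (("red",.014,.028),("blue",.022,.04),("pale",.007,.016),("white",.03,.042),("any",.12,.15)): print(col);show(blobs(c,col,lo,hi,60,(.38,.73,-.5,.36)))
show(blobs(cs,"dark",.12,.15,60)); print(current_t())
E
```

```text
True [0.63633636 0.28626634 0.13005473] [ 3.10571733 -0.18840154  4.77984837]
red
  n 1080 px [353. 217.] ctr [ 0.5723 -0.1517] size [104.5 104.6] ang 3.004 z 0.0205 top 0.0240
  n 1120 px [403. 218.] ctr [ 0.5789 -0.2798] size [105.1 106.2] ang 1.444 z 0.0206 top 0.0241
  n 1160 px [451. 224.] ctr [ 0.5749 -0.4028] size [104.8 106.6] ang 1.681 z 0.0207 top 0.0242
blue
  n 1122 px [351. 264.] ctr [ 0.4485 -0.1485] size [101.9 105.1] ang 1.479 z 0.0308 top 0.0341
pale
  n 1114 px [399. 268.] ctr [ 0.451  -0.2753] size [103.9 107. ] ang 1.717 z 0.0109 top 0.0141
white
  n 3696 px [273. 200.] ctr [0.5954 0.0575] size [177.5 178.1] ang 2.051 z 0.0364 top 0.0396
any
  n 211 px [180. 166.] ctr [0.6339 0.282 ] size [14.3 91. ] ang 1.147 z 0.1398 top 0.1429
  n 227 px [485. 190.] ctr [0.0689 0.0007] size [15.3 80.9] ang 2.201 z 0.1356 top 0.1489
  n 449 px [535. 221.] ctr [-0.0196  0.1052] size [ 17.1 133.4] ang 2.224 z 0.1362 top 0.1482
  n 187 px [365. 206.] ctr [0.3507 0.0961] size [19.1 56.8] ang 0.095 z 0.1322 top 0.1367
  n 126 px [151. 223.] ctr [0.8122 0.2164] size [14.3 59.4] ang 1.744 z 0.1343 top 0.1369
  n 193 px [226. 251.] ctr [0.6352 0.2855] size [17.  63.6] ang 1.125 z 0.1396 top 0.1427
17.4
```

View pics/s1.png

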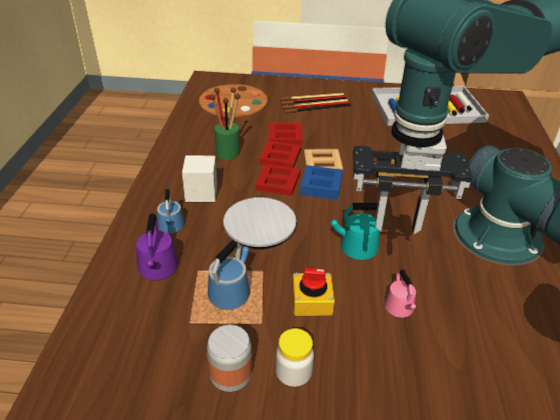

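The pot stands upright on the mat at (228,285). Boards next, measured afresh before each pick.

```bash
cat >> h.py <<'E'
TT=np.array([.5965,.059]); PARK=((.32,.35,.3),down(0)); AP=1.48+np.pi
ZR={"red":(.014,.028),"blue":(.022,.04),"pale":(.007,.016)}
def board(col,pick=0):
    c=read_camera("top"); bs=[b for b in blobs(c,col,*ZR[col],500,(.3,.73,-.6,.36)) if 95<b["size"][0]<112 and b["size"][1]<115]
    bs.sort(key=lambda b:np.hypot(*(b["ctr"]-TT))); show(bs); b=bs[pick]
    a=b["ang"]%(np.pi/2)
    if a<np.pi/4: a+=np.pi/2
    return b["ctr"]+[.001,.0015],a
def take(xy,a,d):
    move_gripper(.40); goto((*xy,.13),down(a+np.pi))
    print("hit",move_straight((*xy,d),vel=.1,f_stop=8),current_ee_pos().round(4)); move_gripper(0.)
    print("width mm",current_gripper_width()*94)
    move_straight((*xy,.17),vel=.15); print("held",current_gripper_width()*94,current_wrist_force().round(2))
def put(d,zs,xy=TT,a=AP):
    goto((*xy,.17),down(a))
    move_straight((*xy,zs+d+.006),vel=.15)
    print("touch",move_straight((*xy,zs+d-.003),vel=.02,f_stop=3),current_ee_pos().round(4))
    move_gripper(.40); move_straight((*xy,.2),vel=.15); goto(*PARK)
E
python3 - <<'E'
from h import *
xy,a=board("blue"); print(xy,a); d=.019
take(xy,a,d); put(d,.036)
c=read_camera("top"); cv2.imwrite("pics/t2.png",c["img"][:,:,::-1]); show(blobs(c,"blue",.05,.08,200)); print(current_t())
for k in("red","pale"): print(board(k))
E
```

```text
n 1123 px [351. 264.] ctr [ 0.4485 -0.1484] size [101.8 104.9] ang 1.480 z 0.0307 top 0.0341
[ 0.44950589 -0.14693213] 1.4796352
hit False [ 0.4502 -0.1472  0.0198]
width mm 17.642314033086752
held 17.785878066544228 [-0.29 -0.38 -2.26]
touch True [0.5973 0.0591 0.0553]
  n 909 px [273. 197.] ctr [0.5947 0.0568] size [ 99.1 100.7] ang 3.049 z 0.0663 top 0.0693
28.1833
  n 1080 px [353. 217.] ctr [ 0.5723 -0.1518] size [104.8 105. ] ang 2.999 z 0.0205 top 0.0239
  n 1121 px [403. 218.] ctr [ 0.5789 -0.2796] size [104.6 105.7] ang 1.441 z 0.0206 top 0.0240
  n 1173 px [451. 224.] ctr [ 0.575  -0.4028] size [104.8 106.5] ang 1.687 z 0.0208 top 0.0242
(array([ 0.5732738 , -0.15026846]), np.float32(1.4285876))
  n 690 px [399. 268.] ctr [ 0.4511 -0.2748] size [104.3 105.4] ang 1.709 z 0.0110 top 0.0143
(array([ 0.45205838, -0.27330475]), np.float32(1.7090394))
```

View pics/t2.png

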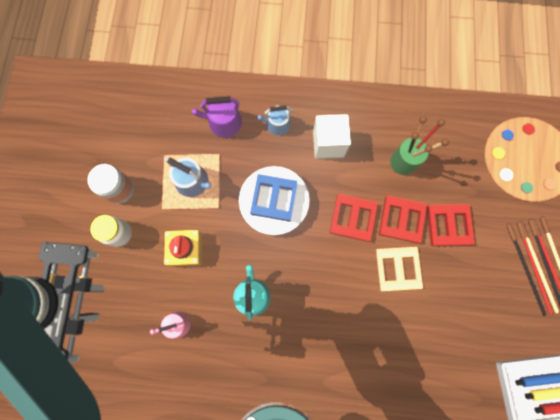

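The blue board lies flat and centred on the turntable at (274,197). Red next, then pale.

```bash
python3 - <<'E'
from h import *
xy,a=board("red"); d=.018
take(xy,a,d); put(d,.066)
c=read_camera("top"); show(blobs(c,"red",.075,.096,200,(.5,.7,-.1,.2)))
d=.0165; xy,a=board("pale"); take(xy,a,d); print(current_t())
E
```

```text
n 1084 px [353. 217.] ctr [ 0.5725 -0.1518] size [104.6 105.9] ang 3.005 z 0.0207 top 0.0239
  n 1128 px [403. 218.] ctr [ 0.5791 -0.2796] size [105.3 105.6] ang 1.441 z 0.0207 top 0.0241
  n 1166 px [451. 224.] ctr [ 0.5751 -0.4022] size [105.  107.4] ang 1.683 z 0.0208 top 0.0241
hit False [ 0.5742 -0.1506  0.019 ]
width mm 17.784228002831842
held 17.71418163176927 [ 0.59 -0.11 -0.51]
touch True [0.5973 0.059  0.0843]
  n 960 px [273. 196.] ctr [0.5934 0.0571] size [ 98.5 100.4] ang 3.050 z 0.0862 top 0.0893
  n 652 px [399. 267.] ctr [ 0.4511 -0.2744] size [104.1 104.6] ang 1.713 z 0.0109 top 0.0144
hit False [ 0.4527 -0.2733  0.0173]
width mm 17.72595691946263
held 17.274052303780707 [ 0.25 -0.76 -0.88]
44.0083
```

```bash
python3 - <<'E'
from h import *
put(.0165,.086)
c=read_camera("top"); cs=read_camera("side")
cv2.imwrite("pics/t3.png",np.hstack([c["img"][120:320,120:480],cs["img"][80:280,130:400]])[:,:,::-1])
show(blobs(c,"pale",.088,.105,200,(.5,.7,-.1,.2)));show(blobs(c,"red",.01,.03,300,(.3,.75,-.6,.36)))
show(blobs(cs,"dark",.12,.15,60,(.5,.7,.2,.4)));show(blobs(c,"any",.13,.15,60,(.55,.7,.2,.35))); print(current_t())
E
```

```text
touch True [0.5973 0.059  0.1026]
  n 1182 px [403. 219.] ctr [ 0.5787 -0.2794] size [105.4 105.5] ang 3.008 z 0.0206 top 0.0240
  n 1237 px [450. 224.] ctr [ 0.575  -0.4024] size [105.1 106.7] ang 1.679 z 0.0206 top 0.0242
  n 194 px [226. 251.] ctr [0.6348 0.2853] size [16.8 62.1] ang 1.134 z 0.1397 top 0.1426
  n 186 px [179. 165.] ctr [0.6335 0.2814] size [13.7 73. ] ang 1.140 z 0.1402 top 0.1435
49.275
```

View pics/t3.png

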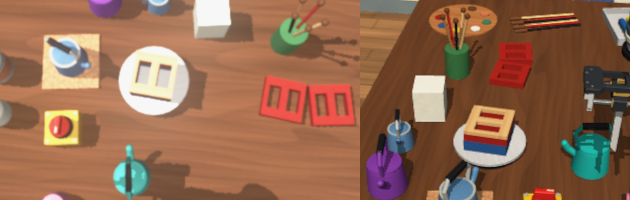

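The stack (153,75) is flat and square, and the spare reds are well clear. Next, the pot onto the stack.

```bash
python3 - <<'E'
from h import *
a=1.14-np.pi/2; p=(.635,.2845)
move_gripper(.55); goto((*p,.24),down(a))
print(move_straight((*p,.1295),vel=.12,f_stop=10)); move_gripper(0.0); z0=current_ee_pos()[2]
print(current_gripper_width()*94,z0)
move_straight((*p,.31),vel=.12); print(current_wrist_force(),current_gripper_width()*94)
move_straight((*TT,.31),vel=.15)
zt=z0+.09; move_straight((*TT,zt+.006),vel=.1)
print(move_straight((*TT,zt-.005),vel=.02,f_stop=3),current_ee_pos(),zt)
move_gripper(.55); dwell(.3); move_straight((*TT,.31),vel=.15); dwell(.3); goto(*PARK)
c=read_camera("top"); cs=read_camera("side")
cv2.imwrite("pics/t4.png",np.hstack([c["img"][120:320,120:480],cs["img"][80:280,130:400]])[:,:,::-1])
show(blobs(c,"any",.215,.245,60,(.5,.7,-.1,.2)));show(blobs(cs,"dark",.2,.25,60,(.5,.7,-.1,.2)))
show(blobs(c,"red",.01,.03,300,(.3,.75,-.6,.36)))
bx=(.38,.52,.2,.34)
for k in(c,cs): show(blobs(k,"red",.088,.1,10,bx))
print(current_t())
E
```

```text
False
13.53889693815911 0.12949738949536688
[ 0.43616589  0.33485771 -6.60833707] 13.579022667091035
True [0.59729404 0.05888855 0.21937246] 0.21949738949536687
  n 258 px [273. 178.] ctr [0.5963 0.0584] size [14.9 84.2] ang 1.151 z 0.2304 top 0.2331
  n 129 px [260. 154.] ctr [0.5945 0.058 ] size [16.7 66.9] ang 1.174 z 0.2291 top 0.2326
  n 1181 px [403. 219.] ctr [ 0.5787 -0.2794] size [104.9 105.3] ang 1.437 z 0.0206 top 0.0240
  n 1233 px [450. 224.] ctr [ 0.5748 -0.4023] size [104.7 106.7] ang 1.678 z 0.0206 top 0.0241
  n 77 px [177. 243.] ctr [0.4525 0.2749] size [14.3 40.7] ang 0.031 z 0.0947 top 0.0984
  n 126 px [314. 272.] ctr [0.454  0.2785] size [17.  43.6] ang 0.040 z 0.0937 top 0.0970
61.1667
```

View pics/t4.png

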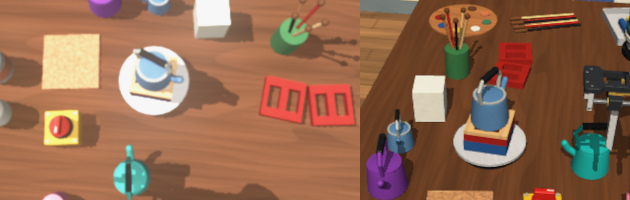

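The pot stands centred on the stack, at (155,70) in the top half and (490,105) in the side half. Now I twist the knob.

```bash
python3 - <<'E'
from h import *
p=(.4535,.2765); a0=np.pi/2+.035
move_gripper(.5); goto((*p,.17),down(a0)); print(move_straight((*p,.0905),vel=.08,f_stop=6))
move_gripper(0.); print(current_gripper_width()*94)
z=current_ee_pos(); p3=(*p,z[2]); t0=current_wrist_torque()[2]
th=0
while th<1.32:
    th+=.15 if th<.85 else .03
    goto(p3,down(a0-th)); dwell(.1); t=current_wrist_torque()[2]-t0; print(round(th,2),t.round(3),current_wrist_force().round(1))
    if abs(t)>.45: break
dwell(.3); move_gripper(.5); move_straight((*p,.2),vel=.12); goto(*PARK)
c=read_camera("top"); cs=read_camera("side"); bx=(.38,.52,.2,.34)
for k in(c,cs): show(blobs(k,"red",.088,.1,10,bx))
cv2.imwrite("pics/t5.png",np.hstack([c["img"][120:320,120:480],cs["img"][80:300,130:400][:200]])[:,:,::-1])
print(current_t())
E
```

```text
False
13.802309747498796
0.15 0.062 [-0.5  0.7 -0.4]
0.3 -0.05 [-0.   0.6 -0.5]
0.45 0.028 [ 0.8  1.7 -0.7]
0.6 0.051 [ 1.6  3.2 -0.2]
0.75 -0.02 [ 2.1  3.7 -1.7]
0.9 0.031 [ 2.2  4.8 -2.2]
0.93 0.1 [ 2.5  4.5 -3.2]
0.96 0.063 [ 3.1  5.2 -3.1]
0.99 0.057 [ 2.4  4.7 -3.1]
1.02 0.085 [ 3.1  5.8 -3.1]
1.05 0.061 [ 3.2  4.1 -3.3]
1.08 0.078 [ 3.4  4.4 -2.7]
1.11 0.042 [ 3.3  5.6 -3.7]
1.14 0.377 [ 4.1  4.2 -1.7]
1.17 0.581 [ 3.7  4.4 -3.2]
  n 83 px [178. 243.] ctr [0.454  0.2734] size [14.  40.2] ang 2.041 z 0.0948 top 0.0978
  n 113 px [314. 272.] ctr [0.4553 0.2777] size [14.5 47.1] ang 2.067 z 0.0936 top 0.0968
73.15
```

View pics/t5.png

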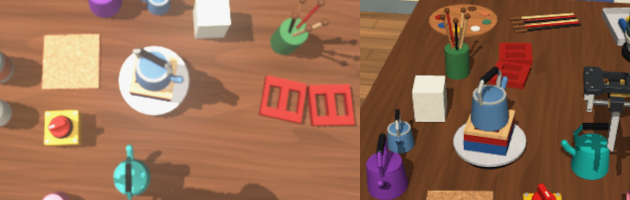

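The torque rise at 1.14 rad shows the end stop was reached. The ridge turned about 1.1 rad and stays there, and the pot and boards are undisturbed.

```bash
python3 -c "
from cell import *
print(job_done())"
```

```text
the job is handed in; nothing more can be done
None
```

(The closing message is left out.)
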